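Break the red-headed taper plug loose and rack it

ROBOT

A 6-joint arm with a two-finger parallel gripper is mounted at the origin on the work surface. World frame = base frame: x ahead of the robot, y to its left, z up, the work surface at z = 0. Lengths are in m, angles in rad, forces in N, time in s.
With the tool pointing down it reaches from about 0.35 to 1 m from the base axis. Payload 7.1 kg.
Tool frame: the origin (TCP) lies at the centre of the arm's flange, where the gripper is bolted on; the fingertips stand 173 mm ahead of it and the grasp point (between the pads) lies 155 mm ahead of it; z points along the fingers, y is the line along which they close (so a half turn about z gives the same grasp; the last joint's range is limited). The gripper opens to 85 mm and grips with 20 to 120 N. Pads are 22 mm wide; open, the fingers measure 114 mm over their backs; the gripper's body (76 mm by 85 mm) begins 54 mm behind the grasp point. The pads swing forward as they close: fully open they stand 13 mm farther back than shut.
Start: joints at [-1.195, 0.423, 1.63, -0, 1.089, -0.019], TCP at [0.24, -0.577, 0.405] pointing down, gripper open.
Joint ranges: [-3, 3], [-0.9, 2.11], [0.09, 2.58], [-1.31, 4.45], [0.11, 2.69], [-2.54, 2.54]. Speed limits (rad/s): [2.39, 2.39, 3.01, 3.14, 3.14, 3.14].

INTERFACE

Orientations are given as [roll, pitch, yaw] about the fixed x, y, z axes, in that order (R = Rz(yaw) Ry(pitch) Rx(roll)).
In Python, from station import robot, cams gives the robot as it stands.
- The arm moves only by the tool move_arm, never from a script. Its argument "commands" is a list of rows, each an object of numbers: "hand": the opening, from 0 (shut) to 1 (fully open); "dx", "dy", "dz": the shift along the tool's x, y, z in units of 40 mm (1.0 is 40 mm); "roll": the turn about the tool's z in units of 6 degrees (1.0 is 6 degrees). In form: [{"hand": .., "dx": .., "dy": .., "dz": .., "roll": ..}, ...]. A call has exactly 5 rows; each row is the pose to reach, as a shift and turn from the pose commanded when the call began, along the tool's axes at that moment; what a row does not reach only later rows make up. A row lasts 1/10 s, in which the tool goes at most 50 mm and 8.59 degrees, less where a joint would pass 70% of its speed; a pose out of reach is approached as far as the arm can. A call with a gripper value outside its range is refused whole. The fingers move at their own pace and stop on an object; "grip_force" is the grip in N (left out, the last holds). Time passes only in rows, so rows that repeat a pose let the fingers close, or fill a call up. It gives the time, the measured TCP pose, the force, the opening and the grip force at its end, in the units of the state.
- robot.state(): the state, without advancing time (a new reading comes with each control period).
- cams.snapshot(name): name is "scene" or "top" or "wrist"; returns (picture, depth): 400x640x3 uint8, blue, green, red; 400x640 float32, m along the optical axis (not along the pixel's ray), 0 where there is no reading.
- cams.calibration(name): a dict with "vfov" (degrees; the focal length in pixels is half the picture's height over the tangent of half this angle, whatever the lens; pixels are square), "cx", "cy" (the principal point, pixels), "dist" ([k1, k2, p1, p2, k3] as OpenCV has them; the pictures are not rectified), "rvec" (rotation vector, rad) and "tvec" (3), from world to camera coordinates, as OpenCV has them; the wrist camera has in their place "T_tool_cam" (4x4, takes a point from camera to tool coordinates, whose origin is the TCP and whose axes are the flange's). Camera axes: x right, y down, z forward; pixel columns grow to the right and rows downward; lengths in m; the calibration is good to about 2 mm. A picture is of the moment at which its call begins: read the wrist's pose just before it. calibration takes no time and is no camera call.
- robot.close_job(): hands the job in; it is judged then, once.
The state is a dict: "clock": time; "joint_positions": joint angles; "qvel": joint speeds; "joint_torque": joint torques, N m; "tcp_pos": TCP position; "orientation": TCP orientation; "ft_force": force on the tool from outside, world axes, zero at the start; "moment": the same for the moment, N m; "gripper_width": finger opening in m; "grip_force": force on a finger pad.
Only numpy, scipy, OpenCV 4.12 (cv2) and the standard library are available. Lean on these libraries where they do the work, as an engineer would, in place of code of your own. Each camera call takes 0.05 s, during which the arm holds its last target. There are 200 camera calls.

TASK

A toolmaker has finished with the red-headed taper plug, which is jammed in its steel die block. Twist it about an eighth of a turn to break the taper, draw it straight up out of the block, and lower it upright into the hole of the wooden rack before letting go. Leave the blue-headed plug seated in its own block.

Things in the scene. Friction and masses are not known exactly. Their poses are not given: they have to be found in the camera images.
- red_head (a point): Centre of the red head of the plug to move (0.35 kg, 94 mm tall). Head: upright square bar 28 x 28 mm, 40 mm tall, z up, x and y square to its faces. Below it a 26 mm round neck, then a round steel taper, 30 mm wide 26 mm below this point, 24 mm at its flat end 74 mm below this point. At the start it stands jammed in red_block, its head's lower face 9 mm above the block's top.
- red_block: Fixed steel die block 80 x 80 mm on a 110 x 88 mm base plate, top at 70 mm, bore 45 mm deep. Origin: middle of underside, z up, x along the plate; plug x starts parallel to it. The plug cannot be pulled straight; it turns about z either way against 0.25 N m and lifts freely once turned over 26 degrees (30 to 60 is good; keep the turn while pulling). It is out when risen 45 mm.
- blue_head (a point): Centre of the blue head of a second taper plug, of the same shape and sizes, seated in a second die block like the first. It is to stay where it is.
- rack_hole0 (a point): Centre of the mouth of the round hole in the wooden rack, a fixed block 110 x 110 x 50 mm with its top at this height, 50 mm above the bench. The hole is upright, 45 mm in diameter, 35 mm deep with a flat floor: the plug standing in it has its head's centre 39 mm above this point. z up.
Not all that is in view belongs to the job. What is shaped like the red_block but pink is not meant.

How it is judged:
By the outcome, as a careful person would: the job done as asked, in the order asked, and still so for the second after the job is handed in, with the robot touching nothing.
It also fails if it takes over 42 s, if anything falls off the work surface, if the arm or the gripper's body presses on something with over 40 N, if the wrist force passes 120 N, or if a joint passes its speed limit or range.

## Working session

There is one attempt and no reset: what is moved stays moved. The work goes in short steps, Python scripts to look and compute and a tool call to move; the robot and the scene stay as the last step left them, time stands still between calls to the robot, and variables do not carry over. Pictures are saved under pics/ and viewed, at most 10 in all, crops included, and the job is handed in when it is done.

Besides the shell and the picture viewer there is one more tool, called after "Request:" by a JSON object that holds its "name" and its "arguments", one argument or row to a line. move_arm: Moves the arm, as the interface text tells. Its arguments: {"type":"object","properties":{"commands":{"type":"array","items":{"type":"object","properties":{"hand":{"type":"number"},"dx":{"type":"number"},"dy":{"type":"number"},"dz":{"type":"number"},"roll":{"type":"number"}}}},"grip_force":{"type":"number"}},"required":["commands"]}

```bash
mkdir -p pics; ls; cat > h.py <<'E'
import cv2, numpy as np
from station import robot, cams
from scipy.spatial.transform import Rotation as R
def snap(n):
    s=robot.state(); p,d=cams.snapshot(n); c=cams.calibration(n)
    f=200/np.tan(np.radians(c["vfov"])/2); K=np.array([[f,0,c["cx"]],[0,f,c["cy"]],[0,0,1]])
    if "rvec" in c:
        M=R.from_rotvec(np.ravel(c["rvec"])).as_matrix(); Rc=M.T; o=-M.T@np.ravel(c["tvec"])
    else:
        Rt=R.from_euler("xyz",s["orientation"]).as_matrix(); T=np.array(c["T_tool_cam"])
        Rc=Rt@T[:3,:3]; o=Rt@T[:3,3]+np.array(s["tcp_pos"])
    return p,d,dict(K=K,D=np.array(c["dist"],float),R=Rc,o=o)
def pts(uv,c):
    n=cv2.undistortPoints(np.array(uv,float).reshape(-1,1,2),c["K"],c["D"]).reshape(-1,2)
    return np.c_[n,np.ones(len(n))]
def onplane(uv,c,z):
    r=pts(uv,c)@c["R"].T; return c["o"]+r*((z-c["o"][2])/r[:,2])[:,None]
def cloud(d,c):
    v,u=np.nonzero(d>0); P=pts(np.c_[u,v],c)*d[v,u][:,None]
    return np.c_[u,v],P@c["R"].T+c["o"]
E
python3 - <<'E'
from h import *
print(robot.state())
ims=[]
for n in("scene","top"):
    p,d,c=snap(n); ims.append(p); np.savez(f"{n}.npz",p=p,d=d,**c); print(n,c["o"])
cv2.imwrite("pics/a.png",ims[0]);cv2.imwrite("pics/b.png",ims[1])
E
```

```text
pics
{'clock': 0.0, 'joint_positions': array([-1.19500636e+00,  4.23872716e-01,  1.63069172e+00,  6.18093770e-06,
        1.08860382e+00, -1.90164869e-02]), 'qvel': array([ 0.00066085, -0.00014257, -0.00178737, -0.00164244,  0.00213954,
        0.0016917 ]), 'joint_torque': array([-5.80593740e-03, -5.57407522e+01, -2.81738305e+01, -2.09673758e-04,
        7.43283075e-03,  3.30798412e-05]), 'tcp_pos': array([ 0.24030632, -0.57665462,  0.4039249 ]), 'orientation': array([-3.14001745e+00, -3.54311440e-05,  3.94803558e-01]), 'ft_force': array([0.53270716, 0.23756201, 0.07112946]), 'moment': array([ 0.02368253,  0.00213581, -0.00544611]), 'grip_force': 0.0, 'gripper_width': 0.08520866693399874}
scene [ 1.02332438 -0.75036952  0.79216369]
top [ 0.39206007 -0.01187562  1.26516293]
```

View pics/a.png

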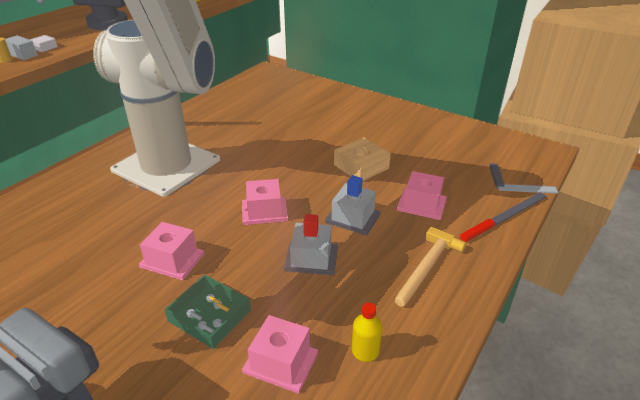

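View pics/b.png

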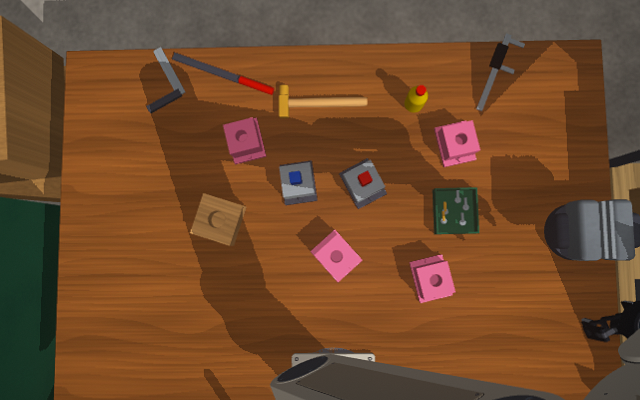

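The scene view shows the red plug at (311,225) in its block, the blue plug at (355,186) and the rack at (362,158). In the top view they are at red (365,178), blue (295,178) and rack (217,219).

```bash
cat >> h.py <<'E'
def redmask(p,lo=(0,150,80),hi=(6,255,255)):
    h=cv2.cvtColor(p,cv2.COLOR_BGR2HSV); return cv2.inRange(h,lo,hi)|cv2.inRange(h,(174,lo[1],lo[2]),(180,255,255))
E
python3 - <<'E'
from h import *
z=np.load("top.npz"); c={k:z[k] for k in("K","D","R","o")}; p,d=z["p"],z["d"]
h=cv2.cvtColor(p,cv2.COLOR_BGR2HSV)
uv,P=cloud(d,c)
def sel(x0,x1,y0,y1,zl,zh):
    m=(uv[:,0]>x0)&(uv[:,0]<x1)&(uv[:,1]>y0)&(uv[:,1]<y1)&(P[:,2]>zl)&(P[:,2]<zh); return P[m]
def rep(n,Q):
    r=cv2.minAreaRect((Q[:,:2]*1000).astype(np.float32)); print(n,len(Q),Q.mean(0).round(4),r)
rep("redtop",sel(345,390,155,205,.108,.13)); rep("bluetop",sel(275,320,155,205,.108,.13))
rep("redblk",sel(335,395,150,215,.06,.08)); rep("blueblk",sel(270,325,150,215,.06,.08))
rep("rack",sel(180,255,185,255,.042,.058))
rep("hole",sel(195,240,200,240,.005,.035))
x,y,w,hh=185,185,70,70
a=cv2.resize(p[y:y+hh,x:x+w],None,fx=5,fy=5); b=cv2.resize(p[150:220,330:400],None,fx=5,fy=5)
cv2.imwrite("pics/c.png",np.hstack([a,b]))
E
```

```text
redtop 134 [ 0.5548 -0.0855  0.1174] ((555.0734252929688, -85.58390808105469), (28.23048973083496, 28.0721378326416), 27.69952964782715)
bluetop 133 [0.5593 0.0876 0.1176] ((560.0424194335938, 87.86766815185547), (28.176389694213867, 28.02983283996582), 8.607007026672363)
redblk 824 [ 0.5542 -0.0851  0.0689] ((555.3855590820312, -85.532958984375), (80.57010650634766, 80.35175323486328), 27.162534713745117)
blueblk 809 [0.5585 0.0872 0.0692] ((559.6251220703125, 87.86892700195312), (80.42826843261719, 80.09739685058594), 7.634816646575928)
rack 1570 [0.461  0.2991 0.0494] ((461.37603759765625, 299.8302001953125), (112.64521026611328, 110.03174591064453), 72.06075286865234)
hole 246 [0.4571 0.2972 0.0166] ((459.7212829589844, 309.22918701171875), (133.74452209472656, 52.35175323486328), 65.08033752441406)
```

View pics/c.png

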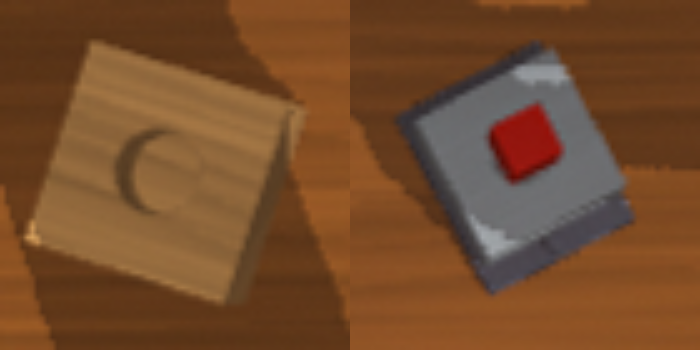

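The hole is at the rack's centre, about (0.461, 0.300). The red head is at (0.555, -0.0855) with yaw about 27.5°. I'll move above the red plug.

Request:
{"name": "move_arm", "arguments": {
  "commands": [
    {"dx":0.5,"dy":-0.35,"hand":1},
    {"dx":1.3,"dy":-0.9,"hand":1},
    {"dx":2.2,"dy":-1.52,"hand":1},
    {"dx":3.1,"dy":-2.15,"hand":1},
    {"dx":4.0,"dy":-2.77,"hand":1}
  ]
}}

```text
schema error: expected keys hand, dx, dy, dz, roll
```

Request:
{"name": "move_arm", "arguments": {
  "commands": [
    {"dx":0.9,"dy":-0.62,"hand":1},
    {"dx":1.8,"dy":-1.25,"hand":1},
    {"dx":2.7,"dy":-1.87,"hand":1},
    {"dx":3.6,"dy":-2.49,"hand":1},
    {"dx":4.5,"dy":-3.12,"hand":1}
  ]
}}

```text
schema error: expected keys hand, dx, dy, dz, roll
```

Request:
{"name": "move_arm", "arguments": {
  "commands": [
    {"dx":0.9,"dy":-0.62,"dz":0.1,"roll":-0.2,"hand":1},
    {"dx":1.8,"dy":-1.25,"dz":0.25,"roll":-0.4,"hand":1},
    {"dx":2.7,"dy":-1.87,"dz":0.4,"roll":-0.6,"hand":1},
    {"dx":3.2,"dy":-2.22,"dz":0.5,"roll":-0.8,"hand":1},
    {"dx":3.48,"dy":-2.42,"dz":0.6,"roll":-0.8,"hand":1}
  ]
}}

```text
clock: 0.6
tcp_pos: [0.3325, -0.4322, 0.3803]
orientation: [-3.141, 0.0, 0.481]
ft_force: [0.1, -0.6, 0.3]
gripper_width: 0.0855
grip_force: 0.0
```

Request:
{"name": "move_arm", "arguments": {
  "commands": [
    {"hand":1},
    {"hand":1},
    {"hand":1},
    {"hand":1},
    {"hand":1}
  ]
}}

```text
schema error: expected keys hand, dx, dy, dz, roll
```

```bash
python3 - <<'E'
from h import *
s=robot.state();print(s["clock"],s["tcp_pos"],np.degrees(s["orientation"]),s["joint_positions"])
p,d,c=snap("wrist"); cv2.imwrite("pics/w1.png",p); print(c["o"],c["R"][:,2])
uv,P=cloud(d,c)
for n,lo,hi in(("head",.11,.13),("blk",.064,.076)):
    m=(P[:,2]>lo)&(P[:,2]<hi)&(np.hypot(P[:,0]-.555,P[:,1]+.0855)<.065)
    Q=P[m]; print(n,m.sum(),Q.mean(0) if m.any() else 0,cv2.minAreaRect((Q[:,:2]*1000).astype(np.float32)) if m.any() else 0)
E
```

```text
0.6 [ 0.33247895 -0.4321952   0.38026331] [-1.79940734e+02  1.32600024e-03  2.75340764e+01] [-9.36926854e-01  3.38349894e-01  1.82671750e+00  1.62927600e-04
  9.77551056e-01  1.53218040e-01]
[ 0.39610598 -0.3987296   0.35025791] [-0.25065847 -0.12877783 -0.95947204]
head 0 0 0
blk 0 0 0
```

View pics/w1.png

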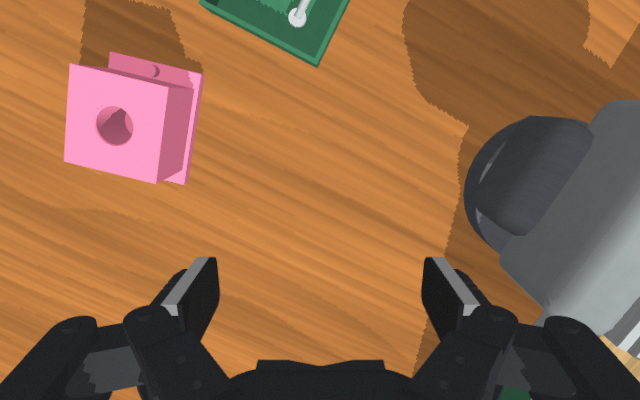

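Only the third call ran, because every row needs all keys. The wrist view shows the pink block at (130,125) and the fingers below, so the red plug isn't in view yet. I'll continue to it.

Request:
{"name": "move_arm", "arguments": {
  "commands": [
    {"dx":0.9,"dy":-0.52,"dz":0,"roll":0,"hand":1},
    {"dx":1.8,"dy":-1.03,"dz":0,"roll":0,"hand":1},
    {"dx":2.7,"dy":-1.55,"dz":0,"roll":0,"hand":1},
    {"dx":3.6,"dy":-2.06,"dz":0,"roll":0,"hand":1},
    {"dx":4.5,"dy":-2.58,"dz":0,"roll":0,"hand":1}
  ]
}}

```text
clock: 1.15
tcp_pos: [0.4446, -0.2593, 0.3809]
orientation: [3.141, -0.0, 0.477]
ft_force: [0.6, -0.7, 0.3]
gripper_width: 0.0852
grip_force: 0.0
```

Request:
{"name": "move_arm", "arguments": {
  "commands": [
    {"dx":0.9,"dy":-0.52,"dz":0,"roll":0,"hand":1},
    {"dx":1.8,"dy":-1.03,"dz":0,"roll":0,"hand":1},
    {"dx":2.7,"dy":-1.55,"dz":0,"roll":0,"hand":1},
    {"dx":3.6,"dy":-2.06,"dz":0,"roll":0,"hand":1},
    {"dx":4.47,"dy":-2.57,"dz":0,"roll":0,"hand":1}
  ]
}}

```text
clock: 1.65
tcp_pos: [0.5565, -0.0855, 0.3808]
orientation: [3.141, -0.0, 0.477]
ft_force: [0.4, -0.1, 0.3]
gripper_width: 0.0853
grip_force: 0.0
```

```bash
python3 - <<'E'
from h import *
for i in range(4): cams.snapshot("wrist")
s=robot.state();print(s["clock"],s["tcp_pos"],np.degrees(s["orientation"]),s["joint_positions"])
p,d,c=snap("wrist"); cv2.imwrite("pics/w2.png",p)
uv,P=cloud(d,c)
for n,lo,hi in(("head",.11,.13),("blk",.064,.076)):
    m=(P[:,2]>lo)&(P[:,2]<hi)&(np.hypot(P[:,0]-.555,P[:,1]+.0855)<.065)
    Q=P[m]; print(n,m.sum(),Q.mean(0) if m.any() else 0,cv2.minAreaRect((Q[:,:2]*1000).astype(np.float32)) if m.any() else 0)
E
```

```text
1.85 [ 0.55573022 -0.08606219  0.3804547 ] [1.79988068e+02 2.94320430e-02 2.74759254e+01] [-1.74696904e-01  3.62101169e-01  1.78970957e+00 -5.71556746e-04
  9.90062872e-01  9.16867651e-01]
head 1608 [ 0.55746221 -0.08417349  0.11927458] ((556.4400634765625, -84.67301940917969), (27.53717803955078, 27.969409942626953), 27.332117080688477)
blk 7181 [ 0.56018844 -0.08246856  0.07077215] ((555.8765869140625, -84.84773254394531), (80.52580261230469, 80.28933715820312), 27.290327072143555)
```

View pics/w2.png

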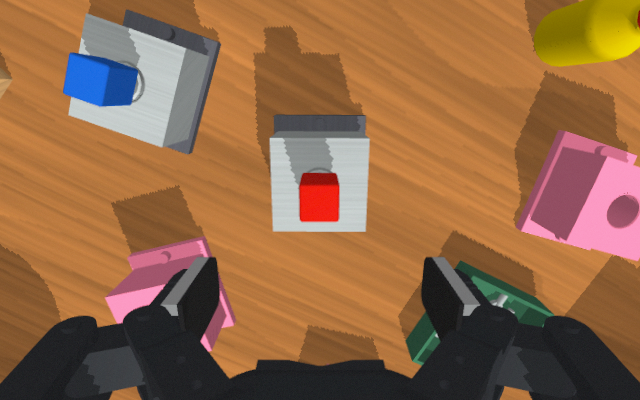

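The wrist view shows the red head at (319,197), squared to the fingers and centred within about 1 mm. I'll descend and grip.

Request:
{"name": "move_arm", "arguments": {
  "commands": [
    {"dx":0.02,"dy":-0.02,"dz":0.7,"roll":0,"hand":1},
    {"dx":0.02,"dy":-0.02,"dz":1.5,"roll":0,"hand":1},
    {"dx":0.02,"dy":-0.02,"dz":2.3,"roll":0,"hand":1},
    {"dx":0.02,"dy":-0.02,"dz":2.8,"roll":0,"hand":1},
    {"dx":0.02,"dy":-0.02,"dz":3.2,"roll":0,"hand":1}
  ]
}}

```text
clock: 2.4
tcp_pos: [0.5546, -0.0867, 0.2512]
orientation: [-3.141, 0.002, 0.476]
ft_force: [0.2, -0.7, -0.1]
gripper_width: 0.0855
grip_force: 0.0
```

Request:
{"name": "move_arm", "arguments": {
  "commands": [
    {"dx":0,"dy":0,"dz":0,"roll":0,"hand":1},
    {"dx":0,"dy":0,"dz":0,"roll":0,"hand":0},
    {"dx":0,"dy":0,"dz":0,"roll":0,"hand":0},
    {"dx":0,"dy":0,"dz":0,"roll":0,"hand":0},
    {"dx":0,"dy":0,"dz":0,"roll":0,"hand":0}
  ],
  "grip_force": 80
}}

```text
clock: 2.9
tcp_pos: [0.5559, -0.085, 0.2536]
orientation: [3.141, -0.001, 0.478]
ft_force: [0.2, 0.0, 0.3]
gripper_width: 0.0285
grip_force: 0.0
```

Request:
{"name": "move_arm", "arguments": {
  "commands": [
    {"dx":0,"dy":0,"dz":0,"roll":0,"hand":0},
    {"dx":0,"dy":0,"dz":0,"roll":0,"hand":0},
    {"dx":0,"dy":0,"dz":0,"roll":0,"hand":0},
    {"dx":0,"dy":0,"dz":0,"roll":0,"hand":0},
    {"dx":0,"dy":0,"dz":0,"roll":0,"hand":0}
  ]
}}

```text
clock: 3.4
tcp_pos: [0.556, -0.0849, 0.2538]
orientation: [3.14, -0.001, 0.479]
ft_force: [-1.1, -1.5, 5.7]
gripper_width: 0.0272
grip_force: 79.5
```

Request:
{"name": "move_arm", "arguments": {
  "commands": [
    {"dx":0,"dy":0,"dz":0,"roll":-0.5,"hand":0},
    {"dx":0,"dy":0,"dz":0,"roll":-1.2,"hand":0},
    {"dx":0,"dy":0,"dz":0,"roll":-2,"hand":0},
    {"dx":0,"dy":0,"dz":0,"roll":-2.8,"hand":0},
    {"dx":0,"dy":0,"dz":0,"roll":-3.5,"hand":0}
  ]
}}

```text
clock: 3.9
tcp_pos: [0.5559, -0.0848, 0.2538]
orientation: [3.141, -0.001, 0.848]
ft_force: [-0.7, 0.1, 6.3]
gripper_width: 0.027
grip_force: 79.7
```

Request:
{"name": "move_arm", "arguments": {
  "commands": [
    {"dx":0,"dy":0,"dz":0,"roll":-0.8,"hand":0},
    {"dx":0,"dy":0,"dz":0,"roll":-1.6,"hand":0},
    {"dx":0,"dy":0,"dz":0,"roll":-2.4,"hand":0},
    {"dx":0,"dy":0,"dz":0,"roll":-3.2,"hand":0},
    {"dx":0,"dy":0,"dz":0,"roll":-4,"hand":0}
  ]
}}

```text
clock: 4.4
tcp_pos: [0.5559, -0.0847, 0.2538]
orientation: [3.141, -0.0, 1.267]
ft_force: [-0.8, 0.6, 6.5]
gripper_width: 0.0268
grip_force: 79.7
```

```bash
python3 - <<'E'
from h import *
p,d,c=snap("wrist"); cv2.imwrite("pics/w3.png",p)
s=robot.state();print(s["clock"],s["tcp_pos"],np.degrees(s["orientation"]),s["ft_force"],s["moment"],s["gripper_width"],s["joint_positions"])
E
```

```text
4.45 [ 0.55591078 -0.08471724  0.25378917] [ 1.79932743e+02 -2.46923445e-02  7.28459608e+01] [-1.11307365  1.29295682  6.96888646] [ 0.17827577  0.33940287 -0.11063612] 0.027263459493247075 [-1.72456921e-01  5.49032528e-01  1.85632018e+00  4.15876950e-04
  7.35021013e-01  1.26629461e-01]
```

View pics/w3.png

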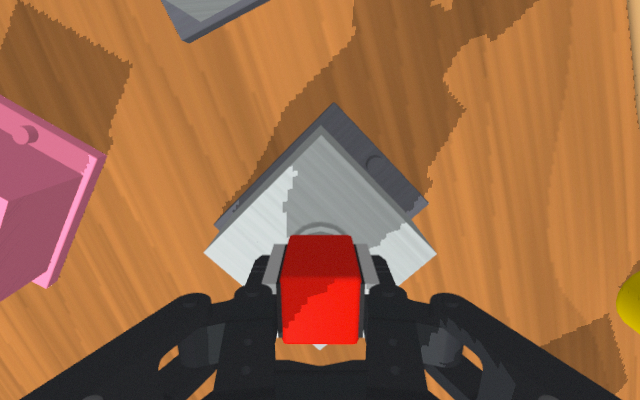

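The view shows the block turned 45° relative to the head, and the head at (320,290) is still square in the pads. I'll draw it straight up.

Request:
{"name": "move_arm", "arguments": {
  "commands": [
    {"dx":0,"dy":0,"dz":-0.1,"roll":0,"hand":0},
    {"dx":0,"dy":0,"dz":-0.25,"roll":0,"hand":0},
    {"dx":0,"dy":0,"dz":-0.45,"roll":0,"hand":0},
    {"dx":0,"dy":0,"dz":-0.7,"roll":0,"hand":0},
    {"dx":0,"dy":0,"dz":-1.0,"roll":0,"hand":0}
  ]
}}

```text
clock: 4.95
tcp_pos: [0.5552, -0.0847, 0.2934]
orientation: [-3.14, 0.0, 1.264]
ft_force: [0.2, -0.8, -3.9]
gripper_width: 0.0271
grip_force: 80.4
```

Request:
{"name": "move_arm", "arguments": {
  "commands": [
    {"dx":0,"dy":0,"dz":-0.3,"roll":0,"hand":0},
    {"dx":0,"dy":0,"dz":-0.8,"roll":0,"hand":0},
    {"dx":0,"dy":0,"dz":-1.4,"roll":0,"hand":0},
    {"dx":0,"dy":0,"dz":-2.0,"roll":0,"hand":0},
    {"dx":0,"dy":0,"dz":-2.5,"roll":0,"hand":0}
  ]
}}

```text
clock: 5.45
tcp_pos: [0.5554, -0.0848, 0.395]
orientation: [3.14, -0.0, 1.264]
ft_force: [1.2, -0.1, -4.0]
gripper_width: 0.0274
grip_force: 80.5
```

```bash
python3 - <<'E'
from h import *
p,d,c=snap("scene"); cv2.imwrite("pics/s2.png",p[80:330,200:500])
p,d,c=snap("wrist")
uv,P=cloud(d,c); s=robot.state()
t=s["tcp_pos"]; m=(np.hypot(*(P[:,:2]-t[:2]).T)<.03)&(redmask(p)[uv[:,1],uv[:,0]]>0)
print(s["clock"],t,np.degrees(s["orientation"]),s["ft_force"],s["gripper_width"])
print(m.sum(),np.percentile(P[m],[2,50,98],axis=0))
E
```

```text
5.55 [ 0.55635374 -0.08493831  0.39644248] [ 1.79641614e+02 -4.83040637e-02  7.24215628e+01] [ 1.31298311  0.35046222 -3.58819096] 0.027216525621323068
8180 [[ 0.54421069 -0.09725914  0.22902572]
 [ 0.55897151 -0.07655403  0.26350629]
 [ 0.57319982 -0.06813966  0.26501896]]
```

View pics/s2.png

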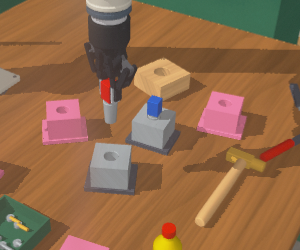

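The plug is out and upright at (108,105) in the crop, and blue is still seated at (155,107). I'll carry it most of the way to the rack and look at the hole.

Request:
{"name": "move_arm", "arguments": {
  "commands": [
    {"dx":0.5,"dy":-0.3,"dz":0,"roll":0,"hand":0},
    {"dx":1.2,"dy":-0.73,"dz":0,"roll":0,"hand":0},
    {"dx":2.0,"dy":-1.22,"dz":0,"roll":0,"hand":0},
    {"dx":2.8,"dy":-1.71,"dz":0,"roll":0,"hand":0},
    {"dx":3.6,"dy":-2.19,"dz":0,"roll":0,"hand":0}
  ]
}}

```text
clock: 6.05
tcp_pos: [0.5146, 0.0801, 0.392]
orientation: [-3.14, 0.001, 1.263]
ft_force: [0.2, 0.2, -3.7]
gripper_width: 0.0272
grip_force: 80.4
```

Request:
{"name": "move_arm", "arguments": {
  "commands": [
    {"dx":0.8,"dy":-0.49,"dz":0,"roll":0,"hand":0},
    {"dx":1.6,"dy":-0.98,"dz":0,"roll":0,"hand":0},
    {"dx":2.2,"dy":-1.34,"dz":0,"roll":0,"hand":0},
    {"dx":2.6,"dy":-1.58,"dz":0,"roll":0,"hand":0},
    {"dx":2.8,"dy":-1.71,"dz":0,"roll":0,"hand":0}
  ]
}}

```text
clock: 6.55
tcp_pos: [0.4834, 0.2076, 0.392]
orientation: [-3.14, 0.001, 1.266]
ft_force: [-0.0, -1.0, -4.9]
gripper_width: 0.0274
grip_force: 80.4
```

```bash
python3 - <<'E'
from h import *
for i in range(4): cams.snapshot("wrist")
p,d,c=snap("wrist"); cv2.imwrite("pics/w4.png",p); np.savez("w4.npz",p=p,d=d,**c)
s=robot.state(); print(s["clock"],s["tcp_pos"],np.degrees(s["orientation"]),s["gripper_width"],s["joint_positions"])
uv,P=cloud(d,c)
m=(abs(P[:,2]-.05)<.006)&(np.hypot(P[:,0]-.461,P[:,1]-.2995)<.09)
print("rack",m.sum(),P[m].mean(0),cv2.minAreaRect((P[m][:,:2]*1000).astype(np.float32)))
# points seen below the mouth: rays cut at mouth plane
b=(P[:,2]<.04)&(P[:,2]>.005)&(np.hypot(P[:,0]-.461,P[:,1]-.2995)<.045)
q=onplane(uv[b],c,.05); q=q[np.hypot(q[:,0]-.461,q[:,1]-.2995)<.032]
print("hole",len(q),cv2.minEnclosingCircle((q[:,:2]*1000).astype(np.float32)),q.mean(0))
E
```

```text
6.8 [0.48430424 0.20555123 0.392448  ] [-1.79983563e+02  3.63583095e-02  7.23912835e+01] 0.026969475260432065 [ 3.78838879e-01  2.94616293e-01  1.85790926e+00 -3.69915826e-04
  9.89691135e-01  6.86372212e-01]
rack 14929 [0.46322004 0.30323006 0.05077499] ((461.9906005859375, 300.94195556640625), (110.41227722167969, 111.17451477050781), 71.7579345703125)
hole 2048 ((462.92901611328125, 300.593994140625), 21.777990341186523) [0.46315398 0.30077858 0.05      ]
```

View pics/w4.png

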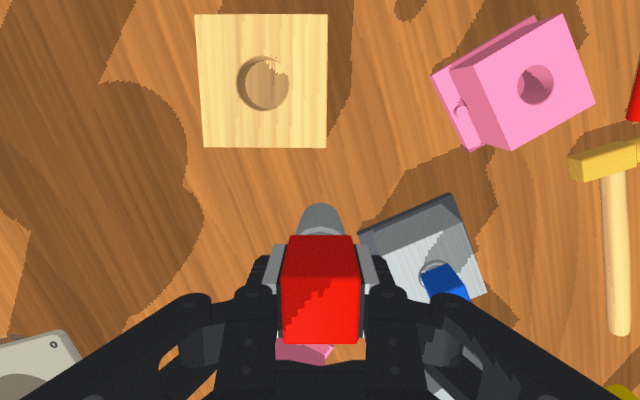

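The hole is at (263,83), world (0.462, 0.3007), and the plug hangs upright. I'll move over it and lower.

Request:
{"name": "move_arm", "arguments": {
  "commands": [
    {"dx":0.6,"dy":-0.35,"dz":0,"roll":0,"hand":0},
    {"dx":1.2,"dy":-0.7,"dz":0,"roll":0,"hand":0},
    {"dx":1.7,"dy":-1.0,"dz":0,"roll":0,"hand":0},
    {"dx":2.0,"dy":-1.19,"dz":0,"roll":0,"hand":0},
    {"dx":2.1,"dy":-1.25,"dz":0,"roll":0,"hand":0}
  ]
}}

```text
clock: 7.3
tcp_pos: [0.462, 0.3019, 0.3926]
orientation: [3.142, 0.0, 1.264]
ft_force: [-0.4, -0.3, -5.3]
gripper_width: 0.0269
grip_force: 80.5
```

Request:
{"name": "move_arm", "arguments": {
  "commands": [
    {"dx":0,"dy":0,"dz":0,"roll":0,"hand":0},
    {"dx":0,"dy":0,"dz":0.4,"roll":0,"hand":0},
    {"dx":0,"dy":0,"dz":1.0,"roll":0,"hand":0},
    {"dx":0,"dy":0,"dz":1.6,"roll":0,"hand":0},
    {"dx":0,"dy":0,"dz":2.0,"roll":0,"hand":0}
  ]
}}

```text
clock: 7.8
tcp_pos: [0.462, 0.3, 0.3112]
orientation: [-3.141, 0.002, 1.263]
ft_force: [0.1, -0.9, -4.0]
gripper_width: 0.0272
grip_force: 80.5
```

Request:
{"name": "move_arm", "arguments": {
  "commands": [
    {"dx":0,"dy":0,"dz":0.1,"roll":0,"hand":0},
    {"dx":0,"dy":0,"dz":0.2,"roll":0,"hand":0},
    {"dx":0,"dy":0,"dz":0.3,"roll":0,"hand":0},
    {"dx":0,"dy":0,"dz":0.4,"roll":0,"hand":0},
    {"dx":0,"dy":0,"dz":0.5,"roll":0,"hand":0}
  ]
}}

```text
clock: 8.3
tcp_pos: [0.4622, 0.3016, 0.2931]
orientation: [3.141, -0.001, 1.264]
ft_force: [-0.5, 0.3, -4.7]
gripper_width: 0.0269
grip_force: 80.5
```

```bash
python3 - <<'E'
from h import *
p,d,c=snap("wrist"); cv2.imwrite("pics/w5.png",p)
s=robot.state(); t=s["tcp_pos"]; print(s["clock"],t,np.degrees(s["orientation"]),s["ft_force"])
uv,P=cloud(d,c); m=(np.hypot(*(P[:,:2]-t[:2]).T)<.03)&(redmask(p)[uv[:,1],uv[:,0]]>0)
print(np.percentile(P[m],[2,50,98],axis=0))
E
```

```text
8.35 [0.46189842 0.30145953 0.29235668] [ 1.79996752e+02 -1.76859622e-03  7.24227033e+01] [-0.36861314  0.02374896 -4.45383358]
[[0.44931411 0.28939286 0.12369811]
 [0.46402517 0.31015558 0.15846372]
 [0.47820225 0.31856046 0.1599359 ]]
```

View pics/w5.png

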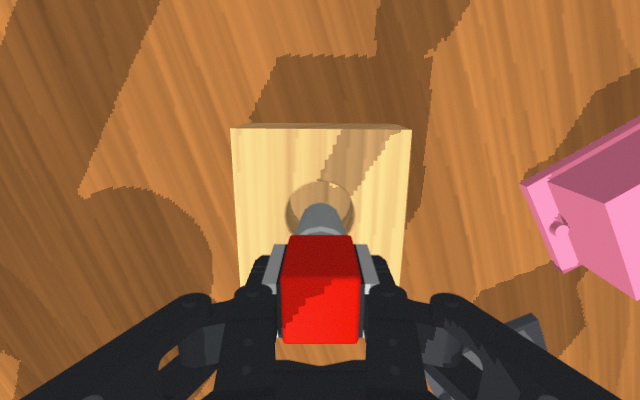

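The plug is centred over the hole at (320,205), with the head top at 0.159 m and 50 mm still to go. I'll lower it gently.

Request:
{"name": "move_arm", "arguments": {
  "commands": [
    {"dx":0,"dy":0,"dz":0.2,"roll":0,"hand":0},
    {"dx":0,"dy":0,"dz":0.4,"roll":0,"hand":0},
    {"dx":0,"dy":0,"dz":0.6,"roll":0,"hand":0},
    {"dx":0,"dy":0,"dz":0.8,"roll":0,"hand":0},
    {"dx":0,"dy":0,"dz":1.0,"roll":0,"hand":0}
  ]
}}

```text
clock: 8.85
tcp_pos: [0.4619, 0.3015, 0.2518]
orientation: [-3.141, 0.0, 1.264]
ft_force: [0.1, -0.1, -4.3]
gripper_width: 0.0271
grip_force: 80.5
```

Request:
{"name": "move_arm", "arguments": {
  "commands": [
    {"dx":0,"dy":0,"dz":0.06,"roll":0,"hand":0},
    {"dx":0,"dy":0,"dz":0.11,"roll":0,"hand":0},
    {"dx":0,"dy":0,"dz":0.16,"roll":0,"hand":0},
    {"dx":0,"dy":0,"dz":0.2,"roll":0,"hand":0},
    {"dx":0,"dy":0,"dz":0.2,"roll":0,"hand":0}
  ]
}}

```text
clock: 9.35
tcp_pos: [0.462, 0.3015, 0.2447]
orientation: [3.142, -0.0, 1.264]
ft_force: [-0.5, -0.0, -4.6]
gripper_width: 0.0273
grip_force: 80.5
```

Not touching yet, so I'll ease down until contact.

Request:
{"name": "move_arm", "arguments": {
  "commands": [
    {"dx":0,"dy":0,"dz":0.01,"roll":0,"hand":0},
    {"dx":0,"dy":0,"dz":0.02,"roll":0,"hand":0},
    {"dx":0,"dy":0,"dz":0.03,"roll":0,"hand":0},
    {"dx":0,"dy":0,"dz":0.04,"roll":0,"hand":0},
    {"dx":0,"dy":0,"dz":0.04,"roll":0,"hand":0}
  ]
}}

```text
clock: 9.85
tcp_pos: [0.462, 0.3016, 0.2438]
orientation: [3.141, -0.0, 1.264]
ft_force: [-2.2, -0.1, 4.8]
gripper_width: 0.0271
grip_force: 81.7
```

Request:
{"name": "move_arm", "arguments": {
  "commands": [
    {"dx":0,"dy":0,"dz":0.01,"roll":0,"hand":0},
    {"dx":0,"dy":0,"dz":0.02,"roll":0,"hand":0},
    {"dx":0,"dy":0,"dz":0.02,"roll":0,"hand":0},
    {"dx":0,"dy":0,"dz":0.02,"roll":0,"hand":0},
    {"dx":0,"dy":0,"dz":0.02,"roll":0,"hand":0}
  ]
}}

```text
clock: 10.35
tcp_pos: [0.462, 0.3016, 0.2437]
orientation: [3.141, -0.001, 1.264]
ft_force: [-4.7, -2.3, 14.3]
gripper_width: 0.0269
grip_force: 83.0
```

The force reads +14 N, so the plug is on the floor of the hole. I'll unload, open and retract.

Request:
{"name": "move_arm", "arguments": {
  "commands": [
    {"dx":0,"dy":0,"dz":-0.02,"roll":0,"hand":0},
    {"dx":0,"dy":0,"dz":-0.03,"roll":0,"hand":0},
    {"dx":0,"dy":0,"dz":-0.03,"roll":0,"hand":0.5},
    {"dx":0,"dy":0,"dz":-0.03,"roll":0,"hand":0.7},
    {"dx":0,"dy":0,"dz":-0.03,"roll":0,"hand":0.9}
  ],
  "grip_force": 30
}}

```text
clock: 10.85
tcp_pos: [0.4621, 0.3016, 0.2434]
orientation: [3.141, -0.0, 1.264]
ft_force: [0.6, -0.2, -0.8]
gripper_width: 0.0697
grip_force: 0.0
```

Request:
{"name": "move_arm", "arguments": {
  "commands": [
    {"dx":0,"dy":0,"dz":0,"roll":0,"hand":0.9},
    {"dx":0,"dy":0,"dz":0,"roll":0,"hand":0.9},
    {"dx":0,"dy":0,"dz":0,"roll":0,"hand":0.9},
    {"dx":0,"dy":0,"dz":0,"roll":0,"hand":0.9},
    {"dx":0,"dy":0,"dz":0,"roll":0,"hand":0.9}
  ]
}}

```text
clock: 11.35
tcp_pos: [0.4619, 0.3015, 0.2435]
orientation: [-3.142, -0.0, 1.264]
ft_force: [-0.0, -0.3, -0.5]
gripper_width: 0.0769
grip_force: 0.0
```

Request:
{"name": "move_arm", "arguments": {
  "commands": [
    {"dx":0,"dy":0,"dz":-0.3,"roll":0,"hand":0.9},
    {"dx":0,"dy":0,"dz":-0.8,"roll":0,"hand":0.9},
    {"dx":0,"dy":0,"dz":-1.5,"roll":0,"hand":0.9},
    {"dx":0,"dy":0,"dz":-2.2,"roll":0,"hand":0.9},
    {"dx":0,"dy":0,"dz":-2.8,"roll":0,"hand":0.9}
  ]
}}

```text
clock: 11.85
tcp_pos: [0.462, 0.3015, 0.3579]
orientation: [3.141, -0.001, 1.264]
ft_force: [0.3, 0.2, -0.3]
gripper_width: 0.0772
grip_force: 0.0
```

```bash
python3 - <<'E'
from h import *
for i in range(4): cams.snapshot("wrist")
p,d,c=snap("wrist"); q,_,_=snap("scene"); cv2.imwrite("pics/f.png",np.vstack([cv2.resize(p,None,fx=.75,fy=.75),cv2.resize(q[80:330,200:600],(480,300))]))
uv,P=cloud(d,c); m=(np.hypot(P[:,0]-.462,P[:,1]-.3015)<.03)&(redmask(p)[uv[:,1],uv[:,0]]>0)
s=robot.state(); print(s["clock"],s["tcp_pos"],s["ft_force"],s["gripper_width"])
print(np.percentile(P[m],[2,50,98],axis=0))
E
```

```text
12.15 [0.46153216 0.30125463 0.35492201] [-0.31255375  0.14894103  0.78278533] 0.07689659359085645
[[0.44839025 0.28888271 0.07555421]
 [0.46306137 0.3065164  0.10948075]
 [0.47734689 0.31825023 0.11097335]]
```

View pics/f.png

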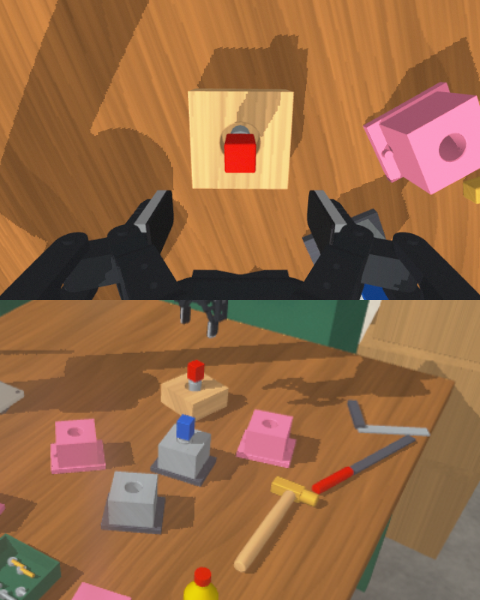

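The plug stands upright in the rack, with its head at (240,155) and its top at 0.110 m. Blue is still seated and the gripper is clear.

```bash
python3 -c "
from station import robot
print(robot.close_job())"
```

```text
the job is handed in; nothing more can be done
None
```

The red plug was twisted about 45°, drawn straight up and set upright in the rack hole before release; the blue plug stayed seated, and I handed the job in at about 12 s (no verdict was returned).

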